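# Take the snap-fit battery cover off the bench pump

### The job

Take the blue battery cover off the white bench pump so that its cells can be changed: pinch the two orange side tabs together, gently and only as far as it takes for both hidden catches to let go (hard squeezing cracks them), and draw the cover straight up without lifting, dragging or tipping the pump. Then set the cover down gently, right way up and flat on the floor of the white tray, and leave everything else where it stands.

Things in the scene. Friction and masses are not known exactly. Their poses are not given: they have to be found in the camera images.
- pump: white bench pump, 190 mm (x) by 150 mm (y) by 62 mm tall, 2.6 kg, loose on rubber feet; origin under the centre of its base, z up, front panel to -x. Flat top at 62 mm; a dark roller ridge up to 18 mm above the top runs along its rear (x +66 to +92 mm). It lifts or slides if pulled with about 25 N while the cover is caught
- bay (a point): centre of the pump's battery bay, level with the pump's top: a 72 (x) by 78 (y) mm well under the cover. Hidden catches in it let each tab go once it is 2 to 7 mm in from rest (relative to the pump); 1.5 mm further is a solid stop, which may be pushed on. Depths differ between pumps and between the two sides, are felt not seen: the fingers' middle may need to shift up to 2.5 mm sideways (y)
- cover: blue snap-fit cover, 90 to 130 g with tabs, seated over the bay, axes as the pump's, 1 mm play. Plate 96 (x) by 76 (y) by 6 mm, notched at the tabs (30 mm along x, back to 18 mm from the middle); hump 24 mm wide, to 14 mm high. Origin: centre of the plate's underside, level with the pump's top when seated; z up. Squeezed off the pump, its tabs go in 9 mm each (46 mm apart) and carry it
- cover_foot (a point): point 16 mm below the cover's origin: the level of the feet of its two ribs (at x = +-32 mm, 69 mm long in y), which plug into the well; hooks under the tabs reach 14 mm below the plate. Raised straight up by 16 mm the cover is clear. On a flat floor it stands on the ribs, this point on the floor
- tab_left: orange ribbed pinch tab on the cover's left side (+y), 24 mm wide (x), 5 mm thick, 27 mm tall. Origin on its outer face, mid-width, 32 mm from the cover's middle, 16 mm above the plate's underside; the outer face spans 3 to 30 mm above the pump's top. It slides straight inward on a spring: 1.5 N plus 0.6 N per mm. More than 25 N of finger force on it cracks it
- tab_right: orange ribbed pinch tab on the cover's right side (-y), 24 mm wide (x), 5 mm thick, 27 mm tall. Origin on its outer face, mid-width, 32 mm from the cover's middle, 16 mm above the plate's underside; the outer face spans 3 to 30 mm above the pump's top. It slides straight inward on a spring: 1.5 N plus 0.6 N per mm. More than 25 N of finger force on it cracks it
- tray: shallow white open tray fixed to the bench, 150 mm (x) by 130 mm (y), walls 4 mm thick and 18 mm high, floor 4 mm thick; origin under the centre of its base. It stands to the left or the right of the pump
- tube_rack: dark rack with ten capped tubes, fixed, 70 mm (x) by 175 mm (y) by 94 mm tall, on the other side of the pump; origin under its base
- reagent_a: clear reagent jar, orange cap, 70 mm across, 150 mm tall, standing; origin under its base
- reagent_b: amber reagent bottle, orange cap, 76 mm across, 170 mm tall, standing; origin under its base
- wash_bottle: white bottle, blue cap, 60 mm across, 160 mm tall, standing; origin under its base
- beaker: glass beaker, 72 mm across, 80 mm tall; origin under its base
- cell_a: spare yellow and black battery cell, 33 mm across, 60 mm tall, standing upright; origin under its base
- cell_b: a second such spare cell
- screwdriver: screwdriver lying on the bench, origin near its middle, handle to its -x
Not all that is in view belongs to the job. What is meant by the cover is not pink or turquoise, and is the smaller of those in its own colour.

How it is judged (in metres and radians):
On the way, in this order (a step that is already met when the one before it is completed fails the run):
1. both tabs are pressed in by at least 1.5 mm together (y of tab_left in the frame of cover below 0.0305 m and y of tab_right in the frame of cover above -0.0305 m), for 0.1 s.
2. the cover is drawn clear of the pump's top, still upright, with the pump standing (z of cover in the frame of pump above 0.085 m and angle between cover's own z axis and vertical below 0.35 rad and angle between pump's own z axis and vertical below 0.05 rad), for 0.1 s.
At the end, for the whole second after the job is handed in: the cover lies in the white tray, right way up and flat on the tray's floor (origin 16 to 23.5 mm above the tray's base, within 50 mm of its centre, tilt under 0.08 rad), let go and at rest; the pump stands flat within 15 mm of where it was (z of cover in the frame of tray between 0.016 and 0.0235 m and horizontal distance between cover and tray below 0.05 m and angle between cover's own z axis and vertical below 0.08 rad and linear speed of cover below 0.02 m/s and angle between pump's own z axis and vertical below 0.03 rad and distance of pump from where it was at the start of the episode below 0.015 m); the robot touches nothing.
It fails at once if the left tab is squeezed by more than 25 N (contact force between the fingers and tab_left above 25 N).
It fails at once if the right tab is squeezed by more than 25 N (contact force between the fingers and tab_right above 25 N).
It fails at once if the pump is lifted, dragged or tipped (moved over 15 mm or tilted over 0.1 rad) (distance of pump from where it was at the start of the episode above 0.015 m or angle between pump's own z axis and vertical above 0.1 rad).
It fails at once if the cover is dropped or pushed hard into the tray (over 25 N) (contact force between cover and tray above 25 N).
It fails at once if a bystander is knocked over or shifted by more than 30 mm (distance of any of reagent_a, reagent_b, wash_bottle, beaker, cell_a, cell_b, screwdriver from where it was at the start of the episode above 0.03 m or angle between any of reagent_a, reagent_b, wash_bottle, beaker, cell_a, cell_b's own z axis and vertical above 0.5 rad).
It also fails if it takes over 45 s, if anything falls off the work surface, if the arm or the gripper's body presses on something with over 40 N, if the wrist force passes 120 N, or if a joint passes its speed limit or range.

### The arm

A 7-joint arm with a two-finger parallel gripper is mounted at the origin on the work surface. World frame = base frame: x ahead of the robot, y to its left, z up, the work surface at z = 0. Lengths are in mm, angles in rad, forces in N, time in s.
With the tool pointing down it reaches from about 425 to 925 mm from the base axis. Payload 6.8 kg.
Tool frame: the origin (TCP) lies at the centre of the arm's flange, where the gripper is bolted on; the fingertips stand 182 mm ahead of it and the grasp point (between the pads) lies manip.grip_point_offset ahead of it (manip.grip_point_offset is the distance from the TCP to the grasp point, in mm); z points along the fingers, y is the line along which they close (so a half turn about z gives the same grasp; the last joint's range is limited). The gripper opens to 88 mm and grips with 3 to 60 N. Pads are 20 mm wide; open, the fingers measure 115 mm over their backs; the gripper's body (75 mm by 178 mm) begins 61 mm behind the grasp point.
Start: joints at [-1.329, 0.477, 0.022, 1.555, -0.011, 1.109, -0.083], TCP at [231.327, 634.137, 404.664] pointing down, gripper open.
Joint ranges: [-2.96, 2.96], [-0.34, 2.1], [-1.41, 1.46], [0.24, 2.44], [-1.37, 4.51], [0.17, 1.92], [-2.96, 2.96]. Speed limits (rad/s): [2.39, 2.39, 3.14, 3.14, 3.14, 3.14, 3.14].

### API

Orientations are given as [roll, pitch, yaw] about the fixed x, y, z axes, in that order (R = Rz(yaw) Ry(pitch) Rx(roll)).
In Python, from rig import manip, gripper_to, solver, optics, workorder gives the robot as it stands. Calls block until the motion is done:
- manip.goto(position, orientation): joint-space move of the TCP to a pose.
- manip.move_l(position, rot=None, vel=150): straight line of the TCP; rot=None keeps the orientation; vel is the mean speed in mm/s.
- manip.goto_joints(angles): joint-space move.
- gripper_to(opening): finger opening in mm; the grip force is fixed at half the most; returns when the fingers have stopped.
- manip.sleep(seconds).
- solver.inverse_kinematics(position, orientation): joint angles nearest the present ones, or None.
- optics.capture(name): name is "scene" or "top" or "wrist"; returns (picture, depth): 420x560x3 uint8, red, green, blue; 420x560 float32, mm along the optical axis (not along the pixel's ray), 0 where there is no reading.
- optics.camera_params(name): a dict with "K" (3x3 intrinsics, pixels), "origin" and "rotation" of the camera in the world. Camera axes: x right, y down, z forward; pixel columns grow to the right and rows downward; lengths in mm; the calibration is good to about 2 mm. A picture is of the moment at which its call begins: read the wrist's pose just before it. camera_params takes no time and is no camera call; for the wrist camera it gives the pose at the moment of the call.
A pose or a line that the arm cannot do raises manip.Unreachable and nothing moves.
- workorder.finish_job(): hands the job in; it is judged then, once.
Readings, each from a call of its own:
- manip.get_clock(): time.
- manip.get_joint_pos(): joint angles.
- manip.get_dq(): joint speeds.
- manip.get_effort(): joint torques, N m.
- manip.get_ee_pos(): TCP position.
- manip.get_orientation(): TCP orientation.
- manip.get_force(): force on the tool from outside, world axes, zero at the start.
- manip.get_torque(): the same for the moment, N m.
- manip.get_grip_width(): finger opening in mm.
- manip.get_grip_force(): force on a finger pad.
Only numpy, scipy, OpenCV 4.12 (cv2) and the standard library are available. Lean on these libraries where they do the work, as an engineer would, in place of code of your own. Each camera call takes 0.05 s, during which the arm holds its last target. There are 200 camera calls.

## Working session

There is one attempt and no reset: what is moved stays moved. The work goes in short steps, each a Python script; the robot and the scene stay as the last script left them, time stands still between calls to the robot, and variables do not carry over. Pictures are saved under pics/ and viewed, at most 10 in all, crops included, and the job is handed in when it is done.

```bash
ls; mkdir -p pics; python3 - <<'E'
from rig import manip, optics
import cv2, numpy as np
print(manip.grip_point_offset, manip.get_clock(), manip.get_ee_pos(), manip.get_orientation(), manip.get_force(), manip.get_grip_width())
for n in ["scene","top"]:
    p,d=optics.capture(n); np.savez(f"pics/{n}.npz",p=p,d=d)
    cv2.imwrite(f"pics/{n}.png",p[...,::-1])
    c=optics.camera_params(n); print(n,c)
E
```

```text
pics
163.3 0.0 [231.23357122 633.86556298 403.68284147] [-3.13978705e+00  1.54819535e-04  2.79179920e+00] [-0.06729675 -0.5455145   0.26567548] 87.76061321617287
scene {'K': array([[476.23144504,   0.        , 279.76945373],
       [  0.        , 476.23144504, 214.00454883],
       [  0.        ,   0.        ,   1.        ]]), 'origin': array([1153.7936937 ,  -30.11660112, 1032.99511424]), 'rotation': array([-2.54186723,  0.01470763,  1.39104097])}
top {'K': array([[431.32445638,   0.        , 271.90926091],
       [  0.        , 431.32445638, 209.19517921],
       [  0.        ,   0.        ,   1.        ]]), 'origin': array([ 260.18170751,   70.56651288, 1247.38204661]), 'rotation': array([-2.93449041e+00, -1.81479925e-03, -1.55113190e+00])}
```

View pics/scene.png

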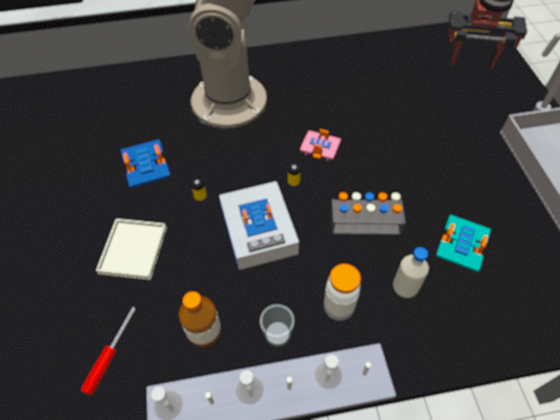

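View pics/top.png

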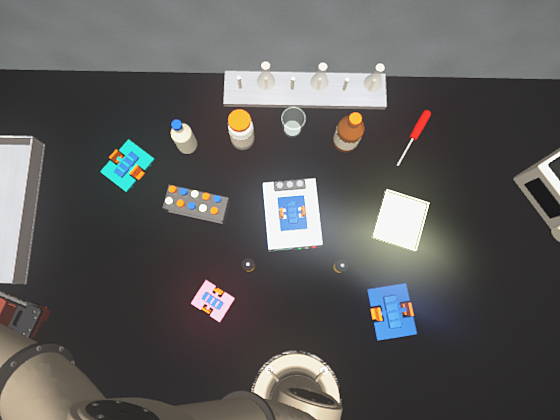

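Scene shows the white pump at about (258,222) with its small blue cover and two orange tabs. The tray is at (132,248) and the rack at (368,212). The larger blue decoy is at (145,162), with pink and turquoise ones elsewhere. In the top view the cover is at (292,212), the tray at (401,220), the rollers at (290,184), and cells stand at (248,265) and (341,266).

```bash
cat > h.py <<'E'
import cv2, numpy as np
from scipy.spatial.transform import Rotation as R
def ray(c,uv):
    uv=np.atleast_2d(uv).astype(float); K=c["K"]
    d=np.c_[(uv[:,0]-K[0,2])/K[0,0],(uv[:,1]-K[1,2])/K[1,1],np.ones(len(uv))]
    r=np.array(c["rotation"]); M=r if r.shape==(3,3) else R.from_euler("xyz",r).as_matrix()
    return np.array(c["origin"]),d@M.T
def onplane(c,uv,z):
    o,d=ray(c,uv); return o+d*((z-o[2])/d[:,2])[:,None]
def tri(c1,u1,c2,u2):
    o1,d1=ray(c1,u1); o2,d2=ray(c2,u2); d1=d1[0];d2=d2[0]
    t=np.linalg.lstsq(np.c_[d1,-d2],o2-o1,rcond=None)[0]
    a,b=o1+t[0]*d1,o2+t[1]*d2; return (a+b)/2,np.linalg.norm(a-b)
def cloud(c,d):
    v,u=np.mgrid[:d.shape[0],:d.shape[1]]
    o,r=ray(c,np.c_[u.ravel(),v.ravel()])
    return (o+r*d.ravel()[:,None]).reshape(*d.shape,3)
def hsv(p): return cv2.cvtColor(p,cv2.COLOR_RGB2HSV)
def blobs(m,amin):
    n,l,s,ce=cv2.connectedComponentsWithStats(m.astype(np.uint8))
    return [(ce[i],s[i,4],l==i) for i in range(1,n) if s[i,4]>=amin]
BLUE=((100,130,60),(118,255,255)); ORANGE=((5,150,120),(20,255,255)); WHITE=((0,0,150),(179,60,255))
E
python3 - <<'E'
from h import *
from rig import optics
np.set_printoptions(precision=1,suppress=True)
for n in ["scene","top"]:
    z=np.load(f"pics/{n}.npz"); c=optics.camera_params(n); H=hsv(z["p"]); P=cloud(c,z["d"])
    for nm,(lo,hi),am in [("blue",BLUE,60),("orange",ORANGE,15),("white",WHITE,400)]:
        for ce,a,m in blobs(cv2.inRange(H,lo,hi)>0,am):
            q=P[m&(z["d"]>0)]
            if len(q)==0: continue
            md=np.median(q,0)
            if not(250<md[0]<950 and -450<md[1]<450): continue
            r=cv2.minAreaRect(q[:,:2].astype(np.float32))
            print(n,nm,ce,a,"med",md,"z5/95",np.percentile(q[:,2],[5,95]),"rect",np.round(r[0],0),np.round(r[1],0),round(r[2],1))
E
```

```text
scene blue [369.1 195.7] 81 med [504.3 298.9  91. ] z5/95 [-2.7 95.7] rect [474. 314.] [ 27. 100.] 66.5
scene blue [257.6 217.6] 707 med [509.   18.5  68.3] z5/95 [64.5 76.9] rect [498.  18.] [94. 71.] 6.4
scene blue [420.5 252.8] 191 med [713.7 338.2 158. ] z5/95 [ -2.8 161.6] rect [674. 371.] [ 38. 142.] 49.5
scene orange [316.8 151.7] 90 med [281.8 219.5  22.2] z5/95 [ 2.8 43.7] rect [278. 219.] [25. 22.] 58.7
scene orange [127.8 163.7] 64 med [ 252.9 -299.2   55.1] z5/95 [ 7.7 66.6] rect [ 241. -299.] [41. 20.] 20.5
scene orange [342.7 195.8] 72 med [493.3 234.7  91.3] z5/95 [-3.5 95.5] rect [461. 247.] [ 25. 100.] 71.2
scene orange [382.3 196.1] 75 med [511.7 329.3  91.1] z5/95 [-2.9 96.7] rect [481. 343.] [ 25. 103.] 57.6
scene orange [356.8 207.8] 58 med [536.1 257.1  92.6] z5/95 [65.2 95.9] rect [522. 263.] [18. 51.] 63.1
scene orange [396.8 208. ] 62 med [554.6 350.8  91.5] z5/95 [51.2 95.4] rect [540. 360.] [18. 56.] 55.7
scene orange [268.7 211.3] 26 med [502.   47.1  89.7] z5/95 [71.7 93.4] rect [499.  47.] [20.  5.] 6.1
scene orange [244.9 216.9] 22 med [507.9 -11.9  89.
[... 1778 characters left out ...]
282.8 216.8   6. ] z5/95 [-3.4 45.6] rect [283. 220.] [26. 13.] 60.5
top white [304.7  89.2] 6090 med [890.2 -11.9  21.1] z5/95 [ 10.5 115.7] rect [977. -54.] [472. 686.] 0.0
top white [183.8 139. ] 498 med [701.  325.9  98.7] z5/95 [ 15.2 125.4] rect [736. 333.] [ 59. 100.] 81.8
top white [292.1 214.9] 2798 med [492.1  16.2  62. ] z5/95 [53.1 75.2] rect [508.  14.] [216. 161.] 6.4
top white [197.7 205.3] 950 med [517.2 282.2  52.4] z5/95 [ 7.3 93.9] rect [532. 290.] [172.  82.] 78.6
top white [398.  227.4] 3342 med [ 470.3 -296.7    3.4] z5/95 [-2.4 17. ] rect [ 479. -296.] [200. 201.] 73.7
top white [212.2 300.5] 606 med [255.8 235.7  21.8] z5/95 [17.7 28.6] rect [255. 234.] [95. 74.] 59.3
```

```bash
cat > look.py <<'E'
from h import *
from rig import manip, optics
def look(name,tcp,yaw):
    manip.goto(tcp,[np.pi,0,yaw]); manip.sleep(0.3)
    c=optics.camera_params("wrist"); p,d=optics.capture("wrist")
    np.savez(f"pics/{name}.npz",p=p,d=d,**c); cv2.imwrite(f"pics/{name}.png",p[...,::-1])
    return c,p,d
E
python3 - <<'E'
from look import *
np.set_printoptions(precision=3,suppress=True)
yaw=0.11-np.pi
c=optics.camera_params("wrist"); e=manip.get_ee_pos(); M=R.from_euler("xyz",manip.get_orientation()).as_matrix()
off=M.T@(c["origin"]-e); print("off",off, c["rotation"])
T=R.from_euler("xyz",[np.pi,0,yaw]).as_matrix(); o=T@off
Rc=M.T@R.from_euler("xyz",c["rotation"]).as_matrix(); f=T@Rc[:,2]; print("optical axis",f)
def tcpfor(target,h):   # put target on the optical axis, flange at height h
    z=h+o[2]; t=(target[2]-z)/f[2]; return [target[0]-o[0]-f[0]*t,target[1]-o[1]-f[1]*t,h]
a=tcpfor([499,18,75],360); print(a)
for nm,dy in [("wa",0),("wb",60)]:
    c,p,d=look(nm,[a[0],a[1]+dy,a[2]],yaw); print(manip.get_ee_pos(),manip.get_clock(),manip.get_force())
b=tcpfor([485,-300,4],400)
c,p,d=look("wt",b,yaw); print(manip.get_ee_pos(),manip.get_clock())
cv2.imwrite("pics/both.png",cv2.resize(np.hstack([cv2.imread("pics/wa.png"),cv2.imread("pics/wt.png")]),(800,300),interpolation=cv2.INTER_AREA))
E
```

```text
off [80.577  0.122 19.729] [2.845 0.003 1.221]
optical axis [ 0.291  0.031 -0.956]
[np.float64(498.3747103345989), np.float64(18.12016381576403), 360]
[498.405  18.326 359.968] 2.8417 [ 0.381 -0.567  0.54 ]
[498.393  77.207 360.027] 3.5417 [ 0.678 -0.357 -0.399]
[ 450.855 -303.019  399.949] 5.3333
```

View pics/both.png

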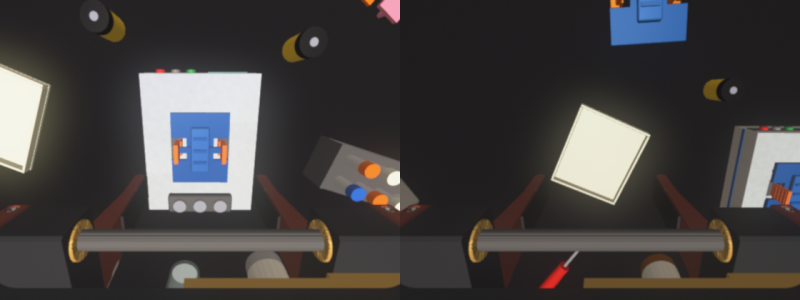

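The left panel (wrist camera at half scale) shows the pump square to the view: cover plate at (200,147), orange tabs at (176,152) and (224,152), rollers nearest the hand. The right panel shows the empty tray at (600,155), turned about 20°.

```bash
python3 - <<'E'
from h import *
np.set_printoptions(precision=2,suppress=True)
W={n:dict(np.load(f"pics/{n}.npz")) for n in ["wa","wb","wt"]}
f={}
for n in ["wa","wb"]:
    w=W[n]; H=hsv(w["p"]); P=cloud(w,w["d"])
    bl=cv2.inRange(H,*BLUE)>0; orr=cv2.inRange(H,*ORANGE)>0
    near=(np.hypot(P[...,0]-499,P[...,1]-18)<75)&(w["d"]>0)
    m=bl&near&(P[...,2]>60); q=P[m]; 
    pm=m&(abs(P[...,2]-68)<3); v,u=np.nonzero(cv2.morphologyEx(m.astype(np.uint8),cv2.MORPH_OPEN,np.ones((3,3))))
    pp=onplane(w,np.c_[u,v],68.); r=cv2.minAreaRect(pp[:,:2].astype(np.float32))
    print(n,"plate z",np.median(P[pm][:,2]),"rect",np.round(r[0],2),np.round(r[1],1),round(r[2],2), "hump z",np.percentile(q[:,2],97))
    wm=(cv2.inRange(H,*WHITE)>0)&(abs(P[...,2]-62)<4)&(np.hypot(P[...,0]-499,P[...,1]-18)<140)&(w["d"]>0)
    r=cv2.minAreaRect(P[wm][:,:2].astype(np.float32)); print("  pump",np.median(P[wm][:,2]),r)
    for ce,a,mm in blobs(orr&near,15):
        q=P[mm]; top=q[q[:,2]>86]
        v,u=np.nonzero(mm&(P[...,2]>86)); 
        f[n,ce[0]>f.get((n,0),ce[0]+0)]=0
        print("  orange",ce,a,"z max",np.percentile(q[:,2],97),"top",top.mean(0),len(top),"ext",np.ptp(top[:,:2],axis=0),"topuv",u.mean(),v.mean())
        f.setdefault(n+"t",[]).append(((u.mean(),v.mean()),len(u)))
for i in (0,1):
    if len(f["wat"])>1 and len(f["wbt"])>1:
        s=lambda k:[t[0] for t in sorted(sorted(f[k],key=lambda t:-t[1])[:2])]
        print("tri",tri(W["wa"],s("wat")[i],W["wb"],s("wbt")[i]))
w=W["wt"]; P=cloud(w,w["d"]); m=(cv2.inRange(hsv(w["p"]),*WHITE)>0)
m&=(np.hypot(P[...,0]-485,P[...,1]+300)<130)&(w["d"]>0)
fl=m&(P[...,2]<9)
rim=m&(P[...,2]>14)
for k,s in (("floor",fl),("rim",rim)):
    r=cv2.minAreaRect(P[s][:,:2].astype(np.float32)); print(k,np.median(P[s][:,2]),r)
v,u=np.nonzero(m); 
r=cv2.minAreaRect(onplane(w,np.c_[u,v],17.)[:,:2].astype(np.float32)); print("outline@18",r)
z=np.load("pics/top.npz")
from rig import optics
c=optics.camera_params("top");P=cloud(c,z["d"]);m=(abs(P[...,2]-17)<4)&(np.hypot(P[...,0]-485,P[...,1]+300)<115)
print("top rim",cv2.minAreaRect(P[m][:,:2].astype(np.float32)))
E
```

```text
wa plate z 68.17682097003228 rect [497.75  17.53] [92.6 74. ] 6.35 hump z 77.82069883726513
  pump 62.17350309808808 ((498.6465148925781, 17.70624542236328), (190.4465789794922, 150.6894989013672), 6.302258491516113)<stdin>:19: RuntimeWarning: Mean of empty slice.
  ret = um.true_divide(
Traceback (most recent call last):
ValueError: zero-size array to reduction operation maximum which has no identity
```

```bash
python3 - <<'E'
from h import *
np.set_printoptions(precision=2,suppress=True)
W={n:dict(np.load(f"pics/{n}.npz")) for n in ["wa","wb","wt"]}
f={}
for n in ["wa","wb"]:
    w=W[n]; H=hsv(w["p"]); P=cloud(w,w["d"])
    orr=(cv2.inRange(H,*ORANGE)>0)&(np.hypot(P[...,0]-499,P[...,1]-18)<75)&(P[...,2]>86)&(w["d"]>0)
    f[n]=[]
    for ce,a,mm in sorted(blobs(orr,15),key=lambda t:t[0][0]):
        q=P[mm]; r=cv2.minAreaRect(q[:,:2].astype(np.float32))
        print(n,"tab top",ce,a,np.median(q,0),r); f[n].append(ce)
    if n=="wb":
        m=(cv2.inRange(H,*BLUE)>0)&(np.hypot(P[...,0]-499,P[...,1]-18)<75)
        v,u=np.nonzero(m); print("plate",cv2.minAreaRect(onplane(w,np.c_[u,v],68.)[:,:2].astype(np.float32)))
if len(f["wa"])==len(f["wb"]):
    for a,b in zip(f["wa"],f["wb"]): print("tri",tri(W["wa"],a,W["wb"],b))
w=W["wt"]; P=cloud(w,w["d"]); m=(cv2.inRange(hsv(w["p"]),*WHITE)>0)
m&=(np.hypot(P[...,0]-485,P[...,1]+300)<130)&(w["d"]>0)
for k,s in (("floor",m&(P[...,2]<9)),("rim",m&(P[...,2]>14))):
    print(k,np.median(P[s][:,2]),cv2.minAreaRect(P[s][:,:2].astype(np.float32)))
z=np.load("pics/top.npz")
from rig import optics
c=optics.camera_params("top");P=cloud(c,z["d"]);m=(abs(P[...,2]-17)<4)&(np.hypot(P[...,0]-485,P[...,1]+300)<115)
print("top rim",cv2.minAreaRect(P[m][:,:2].astype(np.float32)))
E
```

```text
wa tab top [103.1  326.02] 103 [472.79 -29.54 276.45] ((472.9433288574219, -29.613872528076172), (2.0346755981445312, 4.3501505851745605), 86.63814544677734)
wa tab top [103.43 358.25] 143 [480.96 -28.59 279.19] ((480.7052917480469, -28.724559783935547), (8.24702262878418, 1.9845726490020752), 5.811432838439941)
wa tab top [121.69 311.88] 16 [474.32 -29.04 268.03] ((474.5058288574219, -28.907228469848633), (0.7958266735076904, 2.4684178829193115), 69.22351837158203)
wa tab top [245.83 215.34] 161 [500.72 -11.72  92.17] ((500.82000732421875, -11.962448120117188), (23.236324310302734, 5.566994667053223), 5.697971343994141)
wa tab top [313.4  215.09] 162 [493.65  46.64  92.01] ((494.0807800292969, 47.134117126464844), (23.27858543395996, 5.663473129272461), 6.094964027404785)
wa tab top [446.05 355.73] 22 [474.    60.92 274.24] ((473.8856201171875, 60.878135681152344), (3.088560104370117, 0.8088803291320801), 23.57331085205078)
wa tab top [458.11 327.03] 92 [463.03  59.81 276.55] ((463.3232727050781, 59.914676666259766), (3.615750312805176, 2.1636133193969727), 5.238013744354248)
wa tab
[... 686 characters left out ...]
875, -11.40323257446289), (22.81536293029785, 4.754705429077148), 7.248678207397461)
wb tab top [247.59 208.32] 164 [494.01  47.82  92.  ] ((494.06732177734375, 47.6663932800293), (22.927812576293945, 5.228696823120117), 6.817625045776367)
plate ((498.26580810546875, 17.729076385498047), (93.53055572509766, 74.2951431274414), 6.207856178283691)
floor 4.180955728519564 ((501.85662841796875, -300.96429443359375), (136.908447265625, 154.46710205078125), 72.50799560546875)
rim 17.75748160978054 ((493.9389343261719, -300.9439697265625), (130.10316467285156, 150.59375), 72.45218658447266)
top rim ((495.45281982421875, -299.7270812988281), (131.81488037109375, 151.1561737060547), 71.96505737304688)
```

```bash
cat > g.py <<'E'
from h import *
from rig import manip, gripper_to
YAW=0.11; C=np.array([497.8,17.6]); X=np.array([np.cos(YAW),np.sin(YAW)]); Y=np.array([-np.sin(YAW),np.cos(YAW)])
def st():
    F=np.mean([manip.get_force() for _ in range(1)],axis=0)
    return manip.get_grip_width(),manip.get_grip_force(),F[:2]@X,F[:2]@Y,F[2]
def show(tag): 
    s=st(); e=manip.get_ee_pos(); print(tag,"w%.2f g%.1f Fx%.1f Fy%.1f Fz%.1f"%s,"off y%.2f z%.2f t%.1f"%((e[:2]-C)@Y,e[2],manip.get_clock())); return s
E
python3 - <<'E'
from g import *
rot=[np.pi,0,YAW-np.pi]
manip.goto([*C,330],rot); gripper_to(80)
manip.move_l([*C,247.8],vel=90); manip.sleep(.2); show("down")
for w in np.r_[68,66,65,np.arange(64,57.9,-1)]:
    gripper_to(w); s=show(f"cmd{w:.1f}")
    if s[1]>12 or abs(s[3])>9: break
E
```

```text
down w79.91 g0.0 Fx-1.2 Fy0.2 Fz-0.3 off y0.03 z248.26 t8.2
cmd68.0 w68.25 g0.0 Fx0.4 Fy-0.4 Fz0.1 off y-0.01 z247.82 t8.7
cmd66.0 w65.60 g0.0 Fx-0.0 Fy-0.2 Fz0.1 off y-0.04 z247.78 t8.9
cmd65.0 w65.20 g0.0 Fx-0.4 Fy0.3 Fz0.3 off y-0.00 z247.81 t9.1
cmd64.0 w63.76 g1.0 Fx-0.9 Fy0.4 Fz-0.1 off y0.01 z247.81 t9.4
cmd63.0 w63.11 g1.8 Fx0.5 Fy0.2 Fz0.2 off y0.00 z247.81 t9.6
cmd62.0 w62.04 g2.1 Fx-0.6 Fy1.2 Fz-0.3 off y-0.01 z247.81 t9.8
cmd61.0 w61.20 g2.4 Fx0.3 Fy0.1 Fz0.2 off y-0.01 z247.79 t10.0
cmd60.0 w59.98 g2.7 Fx-0.5 Fy0.2 Fz-0.3 off y-0.01 z247.79 t10.3
cmd59.0 w59.16 g3.0 Fx0.3 Fy-0.1 Fz-0.5 off y0.03 z247.77 t10.5
cmd58.0 w58.13 g3.3 Fx-0.3 Fy-0.1 Fz-0.2 off y0.01 z247.81 t10.7
```

```bash
python3 - <<'E'
from g import *
for w in np.arange(57.5,46.9,-.5):
    gripper_to(w); s=show(f"cmd{w:.1f}")
    if s[1]>6.3 or abs(s[3])>2.5: manip.sleep(.1); show("stop"); break
E
```

```text
cmd57.5 w57.72 g3.4 Fx0.2 Fy0.3 Fz-0.4 off y-0.01 z247.79 t10.9
cmd57.0 w57.04 g3.6 Fx-0.4 Fy0.5 Fz-0.0 off y-0.02 z247.81 t11.2
cmd56.5 w56.68 g3.7 Fx-0.4 Fy-0.1 Fz-0.2 off y-0.01 z247.80 t11.4
cmd56.0 w55.87 g3.9 Fx0.4 Fy-0.1 Fz-0.2 off y-0.02 z247.80 t11.6
cmd55.5 w55.43 g4.0 Fx0.2 Fy-0.3 Fz-0.5 off y-0.00 z247.80 t11.8
cmd55.0 w54.97 g4.2 Fx-0.7 Fy0.2 Fz-1.0 off y-0.02 z247.80 t12.0
cmd54.5 w54.76 g4.3 Fx-0.7 Fy0.3 Fz-0.5 off y-0.02 z247.80 t12.2
cmd54.0 w54.26 g4.5 Fx0.5 Fy0.3 Fz0.4 off y-0.01 z247.81 t12.4
cmd53.5 w53.42 g4.6 Fx0.1 Fy-0.1 Fz-0.4 off y0.02 z247.80 t12.7
cmd53.0 w53.03 g4.8 Fx-0.2 Fy-0.5 Fz0.7 off y0.00 z247.80 t12.9
cmd52.5 w52.29 g4.9 Fx0.4 Fy0.3 Fz0.2 off y-0.00 z247.79 t13.1
cmd52.0 w52.13 g5.1 Fx0.5 Fy-0.3 Fz-0.8 off y-0.02 z247.79 t13.3
cmd51.5 w51.72 g5.2 Fx-0.2 Fy-0.8 Fz0.6 off y0.01 z247.79 t13.5
cmd51.0 w51.22 g5.4 Fx-1.5 Fy0.4 Fz0.1 off y-0.00 z247.80 t13.8
cmd50.5 w50.80 g5.5 Fx-0.3 Fy-0.4 Fz-0.2 off y-0.01 z247.79 t14.0
cmd50.0 w50.03 g5.7 Fx0.3 Fy0.1 Fz-0.5 off y-0.01 z247.80 t14.2
cmd49.5 w49.79 g5.8 Fx-0.2 Fy0.0 Fz0.2 off y0.01 z247.79 t14.4
cmd49.0 w49.00 g5.9 Fx-0.0 Fy-0.3 Fz-0.1 off y-0.01 z247.79 t14.6
cmd48.5 w48.66 g6.4 Fx1.0 Fy-0.2 Fz-0.1 off y-0.09 z247.82 t14.8
stop w48.33 g6.4 Fx0.1 Fy-0.5 Fz-0.5 off y-0.09 z247.79 t14.9
```

```bash
python3 - <<'E'
from g import *
e=manip.get_ee_pos()
for dz in (.5,1,1.5,2,3,4,6):
    manip.move_l([*C,247.8+dz],vel=20); s=show(f"up{dz}")
    if s[4]<-9: break
E
```

```text
up0.5 w48.79 g6.5 Fx-0.9 Fy-0.9 Fz-1.4 off y-0.11 z248.28 t15.2
up1 w48.92 g6.6 Fx-1.1 Fy-1.8 Fz-2.0 off y-0.07 z248.80 t15.4
up1.5 w48.76 g6.7 Fx0.2 Fy-1.5 Fz-0.3 off y-0.09 z249.33 t15.7
up2 w48.62 g6.8 Fx0.6 Fy-2.0 Fz-0.6 off y-0.07 z249.83 t15.9
up3 w48.78 g6.9 Fx-0.6 Fy-1.5 Fz-0.4 off y-0.06 z250.89 t16.2
up4 w48.77 g7.0 Fx-0.6 Fy-2.2 Fz0.4 off y-0.05 z251.87 t16.4
up6 w48.53 g7.0 Fx0.1 Fy-1.8 Fz0.1 off y-0.06 z253.97 t16.7
```

```bash
python3 - <<'E'
from g import *
from rig import optics
np.set_printoptions(precision=1,suppress=True)
F=np.mean([manip.get_force() for _ in range(1)],0)
out=[]
for n in ("wrist","scene"):
    c=optics.camera_params(n); p,d=optics.capture(n); P=cloud(c,d); H=hsv(p)
    near=(np.hypot(P[...,0]-498,P[...,1]-18)<70)&(d>0)&(P[...,2]<100)
    m=(cv2.inRange(H,*BLUE)>0)&near; q=P[m]; q=q[q[:,2]<np.percentile(q[:,2],60)]
    A=np.c_[(q[:,:2]-C)@np.c_[X,Y],np.ones(len(q))]; print(n,len(q),"plate z",np.median(q[:,2]),"plane",np.linalg.lstsq(A,q[:,2],rcond=None)[0].round(3))
    out.append(p[...,::-1])
cv2.imwrite("pics/up1.png",np.hstack([cv2.resize(out[0][100:400,130:430],(400,400)),cv2.resize(out[1][150:290,190:330],(400,400))]))
E
```

```text
wrist 7758 plate z 74.29952195120251 plane [ 0.  -0.  74.3]
scene 333 plate z 73.27626197324366 plane [ 0.  -0.  72.9]
```

View pics/up1.png

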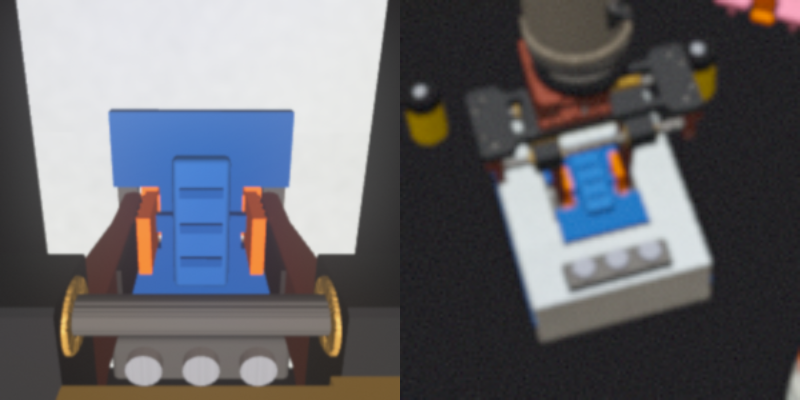

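The cover has risen flat: the plate top is at 74.3 mm, 6 mm up, with both tabs held at crop pixels (147,235) and (253,235), and the pump has not moved.

```bash
python3 - <<'E'
from g import *
from rig import optics
manip.move_l([*C,268],vel=40); show("16up")
manip.move_l([*C,318],vel=60); manip.sleep(.2); show("70up")
T=[494.8,-300.5]
def plate(cx,cy,tag):
    c=optics.camera_params("wrist"); p,d=optics.capture("wrist"); P=cloud(c,d)
    zt=manip.get_ee_pos()[2]
    m=(cv2.inRange(hsv(p),*BLUE)>0)&(d>0)&(np.hypot(P[...,0]-cx,P[...,1]-cy)<70)&(abs(P[...,2]-(zt-179.8))<12)
    q=P[m]; q=q[q[:,2]<np.percentile(q[:,2],60)]
    A=np.c_[q[:,:2]-[cx,cy],np.ones(len(q))]; print(tag,len(q),"plate z - expected",np.median(q[:,2])-(zt-179.8),np.linalg.lstsq(A,q[:,2],rcond=None)[0].round(3))
plate(*C,"lifted")
manip.move_l([*T,318],rot=[np.pi,0,-0.305-np.pi],vel=130); manip.sleep(.2); show("over tray"); plate(*T,"tray")
E
```

```text
16up w48.80 g6.1 Fx0.7 Fy0.7 Fz-1.0 off y0.34 z268.26 t17.3
70up w48.30 g6.1 Fx0.4 Fy0.0 Fz-0.4 off y0.01 z317.67 t18.5
lifted 7756 plate z - expected 0.06271558098717378 [ 0.0000e+00 -1.0000e-03  1.3796e+02]
over tray w48.68 g6.1 Fx-0.5 Fy-0.3 Fz-1.1 off y-315.64 z318.02 t21.3
tray 3543 plate z - expected 0.12257329040454579 [ 1.0000e-03 -1.0000e-03  1.3831e+02]
```

```bash
python3 - <<'E'
from g import *
T=[494.8,-300.5]
manip.move_l([*T,220],vel=90); manip.move_l([*T,208.5],vel=30); manip.sleep(.2); s=show("near"); base=s[4]
for z in np.arange(208,203.9,-.5):
    manip.move_l([*T,z],vel=10); s=show(f"z{z}")
    if s[4]-base>2.5: break
E
```

```text
near w48.44 g6.1 Fx-0.2 Fy0.2 Fz-1.1 off y-315.91 z208.63 t23.4
z208.0 w48.69 g6.1 Fx0.1 Fy0.3 Fz-1.0 off y-315.84 z208.02 t23.6
z207.5 w48.56 g6.1 Fx0.4 Fy-0.6 Fz-2.2 off y-315.82 z207.48 t23.9
z207.0 w48.66 g6.1 Fx0.1 Fy-0.0 Fz-1.7 off y-315.84 z206.96 t24.1
z206.5 w48.51 g6.1 Fx-0.8 Fy0.3 Fz-1.3 off y-315.82 z206.46 t24.4
z206.0 w48.47 g6.1 Fx-1.6 Fy-0.3 Fz-1.4 off y-315.85 z205.96 t24.6
z205.5 w48.73 g6.1 Fx-0.5 Fy0.9 Fz3.8 off y-315.98 z205.77 t24.9
```

Contact was felt within 0.3 mm of the predicted height. I'm releasing slowly, backing off and checking.

```bash
python3 - <<'E'
from g import *
from rig import optics
T=[494.8,-300.5]
for w in (54,60,66,72,78): gripper_to(w)
show("open")
manip.move_l([*T,240],vel=50); manip.move_l([*T,330],vel=120)
manip.move_l([470,-302,400],vel=150)
c=optics.camera_params("wrist"); p,d=optics.capture("wrist"); P=cloud(c,d)
m=(cv2.inRange(hsv(p),*BLUE)>0)&(d>0)&(np.hypot(P[...,0]-T[0],P[...,1]-T[1])<75)&(P[...,2]>5)
q=P[m]; print(cv2.minAreaRect(q[:,:2].astype(np.float32))); q=q[abs(q[:,2]-np.median(q[:,2]))<2]
A=np.c_[q[:,:2]-T,np.ones(len(q))]; print("plate",np.linalg.lstsq(A,q[:,2],rcond=None)[0].round(4)); show("end")
s,_=optics.capture("scene"); cv2.imwrite("pics/end.png",np.hstack([p,s])[...,::-1][:, :, :].copy() if 0 else cv2.resize(np.hstack([p,s])[...,::-1],(800,300)))
E
```

```text
open w77.73 g0.0 Fx-0.4 Fy-0.3 Fz0.3 off y-315.85 z205.51 t26.6
((495.3231506347656, -300.8504638671875), (71.09957122802734, 92.22978210449219), 72.53519439697266)
plate [-9.00000e-04 -1.60000e-03  2.62429e+01]
end w78.03 g0.0 Fx0.3 Fy0.2 Fz-0.1 off y-314.02 z398.95 t29.0
```

View pics/end.png

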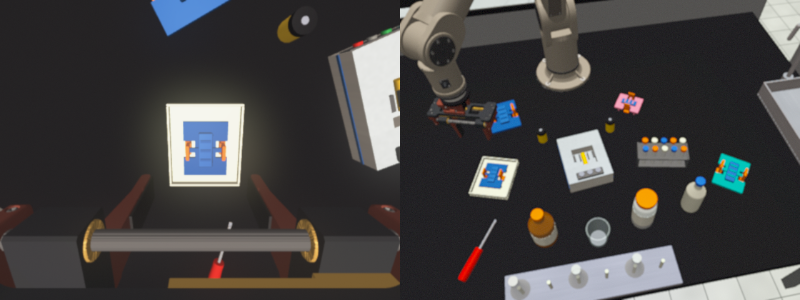

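The cover lies flat and centred in the tray at (205,148), with its plate top at 26.2 mm. The pump stands open with its bay showing at (585,158), and nothing else has moved.

```bash
python3 -c "
from rig import workorder
print(workorder.finish_job())"
```

```text
the job is handed in; nothing more can be done
None
```

I took the battery cover off with a gentle pinch (about 7 N at most, limit 25 N) and set it flat and centred in the white tray; the pump and everything else stayed where they were, and I handed the job in at about 29 s (verdict not shown).

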